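# Index the engine cylinder a quarter turn on the tilted work stand and lock it

### The arm

A 7-joint arm with a two-finger parallel gripper is mounted at the origin on a cart in front of the work surface, level with it; the furniture and walls round the work are solid. World frame = base frame: x ahead of the robot, y to its left, z up, the work surface at z = 0. Lengths are in m, angles in rad, forces in N, time in s.
With the tool pointing down it reaches from about 0.4 to 0.875 m from the base axis. Payload 19.3 kg.
Tool frame: the origin (TCP) lies at the very end of the fingers, on their centre line; the grasp point (between the pads) lies 19 mm behind it; z points along the fingers, y is the line along which they close (so a half turn about z gives the same grasp; the last joint's range is limited). The gripper opens to 85 mm and grips with 20 to 120 N. Pads are 22 mm wide; open, the fingers measure 114 mm over their backs; the gripper's body (76 mm by 85 mm) begins 54 mm behind the grasp point. The pads swing forward as they close: fully open they stand 13 mm farther back than shut.
Start: joints at [-1.34, 0.521, -0.036, 1.599, 0.021, 1.021, -0.113], TCP at [0.185, 0.597, 0.231] pointing down, gripper open.
Joint ranges: [-2.91, 2.91], [-0.3, 2.13], [-1.5, 1.42], [0.17, 2.43], [-1.26, 4.41], [0.16, 1.93], [-2.52, 2.52]. Speed limits (rad/s): [1.89, 1.89, 2.39, 2.39, 3.01, 3.01, 3.01].

### API

Orientations are given as [roll, pitch, yaw] about the fixed x, y, z axes, in that order (R = Rz(yaw) Ry(pitch) Rx(roll)).
In Python, from workcell import bot gives the robot as it stands. The module is installed in compiled form; this text tells all that it offers.
- The arm moves only by the tool apply_moves, never from a script. Its arguments are lists of equal length, an entry for each row: "claw": the finger opening in m, from 0 to 0.0854; "xyz": the shift along the tool's x, y, z in m, a list of three; "twist": the turn, a rotation vector about the tool's x, y, z in rad, a list of three. A call has 1 to 20 rows; each row shifts and turns the commanded pose from where the row before left it, along the tool's axes as they then stand; what a row does not reach is not made up. A row lasts 1/10 s, in which the tool goes at most 50 mm and 8.59 degrees, less where a joint would pass 70% of its speed; a pose out of reach is approached as far as the arm can. A call with a gripper value outside its range is refused whole. The fingers move at their own pace and stop on an object; "force" is the grip in N (left out, the last holds). Time passes only in rows, so rows that do not move let the fingers close. It gives the time, the measured TCP pose, the force, the opening and the grip force at its end, in the units of the state.
- bot.observe(): the state, without advancing time (a new reading comes with each control period).
- bot.grab_frame(name): name is "scene" or "top" or "wrist"; returns a dict with "img" (420x560x3 uint8, red, green, blue), "vfov" (degrees; the focal length in pixels is half the picture's height over the tangent of half this angle, whatever the lens; pixels are square), "cx", "cy" (the principal point, pixels), "distortion" ([k1, k2, p1, p2, k3] as OpenCV has them; the pictures are not rectified), "view" (4x4, takes a point from world to camera coordinates). Camera axes: x right, y up, looking along -z (the intrinsics and any distortion apply to the point x, -y, -z); pixel columns grow to the right and rows downward; lengths in m; the calibration is good to about 2 mm. A picture is of the moment at which its call begins. There is no depth.
- bot.job_done(): hands the job in; it is judged then, once.
Trained networks look in the newest picture that a camera, given by its name, has taken for a name from the list of things; names that differ only in an ending like _2 or _b are one class to them, and where a whole thing is asked for, a point or a joint stands for the part that bears it (a point fixed in the world has none). Each returns a list of dicts, best first, with "score" (0 to 1); they miss things now and then, are a little off and sometimes report something else, mostly with a low value. They report only what shows in the picture. A call takes as long as a camera call.
- bot.find_in(camera, query): "position" ([x, y, z] in m, in world coordinates, good to about 4 mm: the middle of the surface that is visible of it).
The state is a dict: "clock": time; "qpos": joint angles; "qd": joint speeds; "joint_efforts": joint torques, N m; "position": TCP position; "tool_rot": TCP orientation; "force": force on the tool from outside, world axes, zero at the start; "moment": the same for the moment, N m; "grip_width": finger opening in m; "finger_force": force on a finger pad.
Only numpy, scipy, OpenCV 4.12 (cv2) and the standard library are available. Lean on these libraries where they do the work, as an engineer would, in place of code of your own. Each camera call takes 0.05 s, during which the arm holds its last target. There are 200 camera calls.

### The job

The finned engine cylinder is bolted to the tilted index plate of the work stand, locked with its exhaust port facing the left side of the stand; turn it a quarter turn so that the port faces the front (the low side, towards you) and lock it there. Pull the spring-loaded T-handle out along its axis, turn it clockwise until its cross pin drops into the rest notch and let go so that it stays out by itself, swing the plate round by the black handle, then turn the T-handle back so that the pin springs fully home in the hole at the new station. Leave the socket extension bar that lies in front of the stand where it is.

Things in the scene. Friction and masses are not known exactly. Their poses are not given: they have to be found in the camera images.
- stand: Grey cast work stand, fixed to the table, base 170 x 130 x 14 mm. Origin: on the table top under the plate's centre. x points to its back (high side), y to its left, z up; its front (low side) is -x. All that is mounted on it leans 35 degrees to the front: the plate's axis points along (-0.574, 0, 0.819) in this frame.
- plate_centre (a point): Centre of the top face of the steel index plate (160 mm in diameter, 11 mm thick), 120 mm above the stand's origin. z points out of the plate along its axis; x and y turn with the plate (as the stand's at the start). Four holes lie 90 degrees apart on a circle of 66 mm radius. The finned engine cylinder in the middle is 68 mm in diameter and stands 53 mm above the plate.
- handle_grip (a point): On the black upright handle of the plate, 68 mm from the plate's axis: a round bar, 18 mm in diameter, parallel to that axis, from 13 to 90 mm above the plate; this point is 68 mm above the plate. It is at the plate's front left at the start, at its front right after the quarter turn. Axes as plate_centre.
- exhaust_port (a point): Face of the exhaust port of the engine cylinder (flange 50 x 27 mm with a dark hole and two studs, its top edge 41 mm above the plate), 44 mm from the plate's axis along the plate's y axis.
- tee_grip (a point): Centre of the bar of the black T-handle of the spring plunger at the plate's high side. Bar 48 mm long (x), 12 wide (y), 16 high (z); z points out along the plunger's axis, parallel to the plate's axis and 66 mm uphill of it. 72 mm above the plate's face when home. Under the bar only a stem 13 mm thick, down to the guide sleeve (32 mm in diameter), 24 mm below this point.
- index_pin (a joint): How far the plunger is drawn out along its axis, m: 0 = home, its 8 mm pin 8 mm deep in a hole of the plate (clear of the plate beyond 0.008); 0.010 = in the rest notch. Between home and notch it turns only when lifted beyond 0.013; stop at 0.016. A spring pulls it home with 4 N at 0, 9 N at 0.014; let go short of the notch, it snaps back.
- tee_turn (a joint): Turn of the T-handle, rad, clockwise positive looking down on the handle: 0 = home (bar points to the plate's axis), 1.08 = over the rest notch; range -0.05 to 1.13. Turns lightly when lifted beyond 0.013. From the rest notch, lift and turn it back to 0 to let the pin go home.
- index_plate (a joint): Turn of the plate, rad, counter-clockwise positive looking down on it: 0 at the start (port to the stand's left), 1.571 = port to the front. Stations at -1.571, 0, 1.571, 3.142; range -1.9 to 3.4. Balanced, friction about 0.1 N m, stays where left; turns only with the pin clear. The round-nosed pin draws the plate in from about 2 degrees off a station.
- extension_1: Steel socket extension bar, 151 mm long, loose on the table just in front of the stand.

How it is judged:
On the way, in this order (a step that is already met when the one before it is completed fails the run):
1. the T-handle is drawn out, turned into its rest notch and let go, and stays out by itself (value of joint index_pin above 0.008 m and value of joint tee_turn above 0.85 rad and contact force between the fingers and index_pin below 0.1 N), for 0.2 s.
2. the plate is turned about a quarter turn, the port towards the front (value of joint index_plate between 1.45 and 1.69 rad), for 0.2 s.
At the end, for the whole second after the job is handed in: The plate stands at rest at the station where the exhaust port faces the front (1.571 rad, within 0.03 rad), and the plunger's pin is fully home in its hole (within 1.5 mm) (value of joint index_plate between 1.541 and 1.601 rad and value of joint index_pin below 0.0015 m and velocity of joint index_plate between -0.02 and 0.02 rad/s and velocity of joint index_pin below 0.005 m/s); the robot touches nothing.
It fails at once if the extension bar in front of the stand is moved more than 25 mm (distance of extension_1 from where it was at the start of the episode above 0.025 m).
It also fails if it takes over 67 s, if anything falls off the work surface, if the arm or the gripper's body presses on something with over 40 N, if the wrist force passes 120 N, or if a joint passes its speed limit or range.

## Working session

There is one attempt and no reset: what is moved stays moved. The work goes in short steps, Python scripts to look and compute and a tool call to move; the robot and the scene stay as the last step left them, time stands still between calls to the robot, and variables do not carry over. Pictures are saved under pics/ and viewed, at most 10 in all, crops included, and the job is handed in when it is done.

Besides the shell and the picture viewer there is one more tool, called as name(argument=value, ...) on one line, values as JSON. apply_moves: Moves the arm, as the interface text tells. Its arguments: {"type":"object","properties":{"claw":{"type":"array"},"xyz":{"type":"array"},"twist":{"type":"array"},"force":{"type":"number"}},"required":["claw","xyz","twist"]}

```bash
mkdir -p pics; cat > h.py <<'E'
from workcell import bot
import numpy as np, cv2
def snap(n,f):
    d=bot.grab_frame(n); cv2.imwrite(f,d["img"][:,:,::-1]); return d
E
python3 - <<'E'
from h import *
np.set_printoptions(precision=4,suppress=True)
s=bot.observe(); print({k:np.round(v,3) for k,v in s.items()})
a=snap("scene","pics/s0.png"); b=snap("top","pics/t0.png")
print(a["vfov"],a["distortion"],a["view"],b["vfov"],b["view"])
for c in ("scene","top"):
  for q in ("stand","plate_centre","handle_grip","exhaust_port","tee_grip","extension_1"):
    print(c,q,[(np.round(r["position"],4),round(r["score"],2)) for r in bot.find_in(c,q)[:2]])
im=np.hstack([cv2.imread("pics/s0.png"),cv2.imread("pics/t0.png")]); cv2.imwrite("pics/c0.png",cv2.resize(im,(800,300)))
print(bot.observe()["clock"])
E
```

```text
{'clock': np.float64(0.0), 'qpos': array([-1.34 ,  0.522, -0.036,  1.6  ,  0.021,  1.021, -0.113]), 'qd': array([0.   , 0.001, 0.001, 0.002, 0.   , 0.   , 0.001]), 'joint_efforts': array([ -0.   , -92.707,   1.98 , -36.995,   0.018,   0.008,  -0.   ]), 'position': array([0.185, 0.597, 0.231]), 'tool_rot': array([-3.14 ,  0.   ,  2.841]), 'force': array([-0.484, -0.021,  0.15 ]), 'moment': array([0.051, 0.014, 0.008]), 'finger_force': np.float64(0.0), 'grip_width': np.float64(0.086)}
45.083618198780584 [-0.0765  0.      0.      0.      0.    ] [[ 0.6234 -0.7819  0.0109 -0.102 ]
 [ 0.5657  0.4606  0.684  -0.5502]
 [-0.5398 -0.4202  0.7294 -0.5345]
 [ 0.      0.      0.      1.    ]] 47.18867339798445 [[-0.0178 -0.9998  0.0067  0.2945]
 [ 0.9793 -0.0161  0.202  -0.5638]
 [-0.2018  0.0102  0.9794 -0.8815]
 [ 0.      0.      0.      1.    ]]
scene stand [(array([0.5814, 0.2622, 0.1147]), 0.74)]
scene plate_centre [(array([0.5913, 0.2615, 0.1308]), 0.77)]
scene handle_grip [(array([0.5893, 0.258 , 0.1281]), 0.94)]
scene exhaust_port [(array([0.5887, 0.2571, 0.1321]), 0.74)]
scene tee_grip [(array([0.6192, 0.2705, 0.2193]), 0.65)]
scene extension_1 [(array([0.4984, 0.2733, 0.0136]), 0.97)]
top stand [(array([0.5951, 0.2752, 0.1389]), 0.6)]
top plate_centre [(array([0.6089, 0.2749, 0.2256]), 0.74), (array([0.5933, 0.2687, 0.1417]), 0.58)]
top handle_grip [(array([0.5985, 0.2754, 0.1381]), 0.68)]
top exhaust_port [(array([0.5943, 0.2757, 0.1371]), 0.9)]
top tee_grip [(array([0.6138, 0.2754, 0.225 ]), 0.72)]
top extension_1 [(array([0.4928, 0.2788, 0.0147]), 0.57)]
0.7
```

View pics/s0.png

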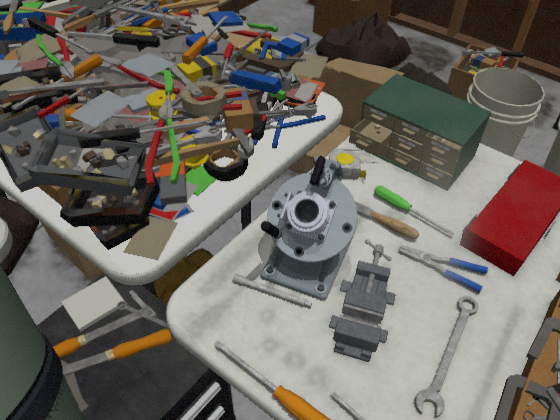

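View pics/t0.png

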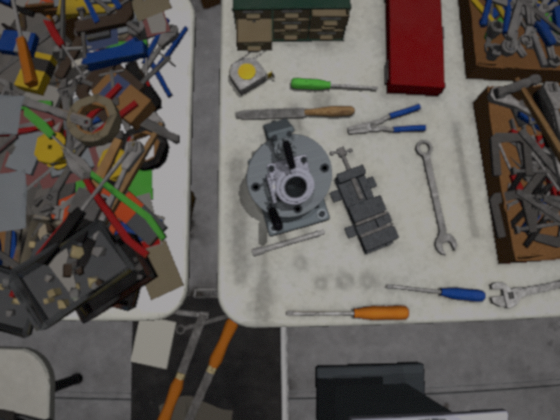

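Scene: the stand is around (310,225), with the T-handle at (318,170), the black handle at (270,230) and the extension at (272,291). Top: plate at (288,180), T-handle at (289,153), handle at (276,217). I'll zoom in for a fit.

```bash
python3 - <<'E'
import cv2,numpy as np
a=cv2.imread("pics/s0.png")[145:305,235:375]; b=cv2.imread("pics/t0.png")[110:260,225:365]
a=cv2.resize(a[:150],None,fx=2.85,fy=4/1.4,interpolation=3)
a=cv2.resize(cv2.imread("pics/s0.png")[150:300,245:377],(396,450),interpolation=2)
b=cv2.resize(cv2.imread("pics/t0.png")[112:262,232:364],(396,450),interpolation=2)
cv2.imwrite("pics/z0.png",cv2.convertScaleAbs(np.hstack([a,b]),alpha=1.6,beta=20))
E
```

```text
(no output)
```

View pics/z0.png

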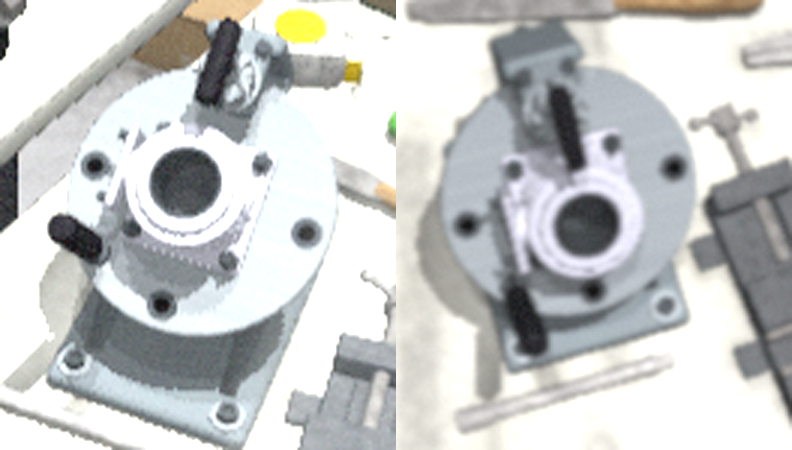

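```bash
cat >> h.py <<'E'
from scipy.optimize import least_squares
from scipy.spatial.transform import Rotation as Ro
def proj(d,P):
    P=np.atleast_2d(P); V=np.array(d["view"]); c=P@V[:3,:3].T+V[:3,3]
    f=d["img"].shape[0]/2/np.tan(np.radians(d["vfov"])/2)
    K=np.array([[f,0,d["cx"]],[0,f,d["cy"]],[0,0,1]])
    return cv2.projectPoints((c*[1,-1,-1]).reshape(-1,1,3),np.zeros(3),np.zeros(3),K,np.array(d["distortion"]))[0][:,0]
Rt=Ro.from_euler("y",-35,degrees=True).as_matrix()   # plate frame in stand
def stand2w(p,P): # P in plate frame
    x,y,yaw=p[:3]; return (np.atleast_2d(P)@Rt.T+[0,0,.12])@Ro.from_euler("z",yaw).as_matrix().T+[x,y,0]
E
python3 - <<'E'
from h import *
np.set_printoptions(precision=4,suppress=True)
A=bot.grab_frame("scene");B=bot.grab_frame("top")
P=np.array([[0,.066,0],[0,-.066,0],[-.066,0,0],[0,0,.053],[.066,0,.080]])
a=np.array([[95,165],[306,233],[162,303],[186,182],[220,60]]);b=np.array([[69,224],[277,167],[196,290],[191,225],[170,125]])
a=(a+.5)/3-.5+[245,150]; b=(b+.5)/3-.5+[232,112]
def res(p,full=False):
    W=stand2w(p,P); r=np.r_[proj(A,W)+p[3:5]-a,proj(B,W)+p[5:7]-b]
    return r if full else np.r_[r.ravel(),p[3:]/1.0]
for lam in(0,1):
    s=least_squares(res if lam else (lambda q:res(np.r_[q,0,0,0,0])),np.r_[.6,.27,.2,[0]*4*lam])
    print(s.x); 
print(res(s.x,True))
print(stand2w(s.x,[[0,0,0],[.066,0,.072],[-.048,.048,.068]]))
ha=np.array([[62,228],[139,343]]) 
for t in(120,135,150):
  w=stand2w(s.x,[.068*np.cos(np.radians(t)),.068*np.sin(np.radians(t)),.09]); print(t,(proj(A,w)-[245,150])*3,(proj(B,w)-[232,112])*3)
E
```

```text
[0.6063 0.2701 0.2594]
[ 0.6065  0.2702  0.2594  0.0588  0.5015 -0.2382 -0.0078]
[[ 0.4408  0.0661]
 [ 0.3762 -0.0324]
 [ 0.1538  0.6095]
 [-0.218  -0.2427]
 [-0.8117 -0.9019]
 [ 0.0921 -0.591 ]
 [-0.309  -0.4528]
 [-0.1406 -0.3526]
 [-0.5176 -0.5602]
 [ 1.1133  1.9645]]
[[0.6065 0.2702 0.12  ]
 [0.6189 0.2735 0.2168]
 [0.5185 0.2965 0.1482]]
120 [[ 49.9172 192.4111]] [[113.6706 327.0308]]
135 [[ 59.4173 223.2039]] [[137.7451 343.5795]]
150 [[ 76.7357 250.4258]] [[165.7176 353.358 ]]
```

```bash
cat >> h.py <<'E'
from scipy.linalg import logm,expm
p0=np.array([.6065,.2702,.2594]); Rp=Ro.from_euler("z",p0[2]).as_matrix()@Rt
Rg=Rp@np.diag([-1,1,-1])   # tool: y=plate y, z=into plate
np.set_printoptions(precision=4,suppress=True)
def pose():
    s=bot.observe(); T=np.eye(4); T[:3,:3]=Ro.from_euler("xyz",s["tool_rot"]).as_matrix(); T[:3,3]=s["position"]; return T,s
def tgt(P,phi=0): # TCP at plate-frame point P, turned phi about tool z
    T=np.eye(4); T[:3,:3]=Rg@Ro.from_euler("z",phi).as_matrix(); T[:3,3]=stand2w(p0,P)[0]; return T
def plan(G,N,T=None,dec=(4,4)):
    if T is None: T,s=pose(); print("t",s["clock"],"q",s["qpos"],"F",s["force"],"w",s["grip_width"])
    D=np.linalg.inv(T)@G; w=Ro.from_matrix(D[:3,:3]).as_rotvec()/N
    # linear translation path in world needs varying rows; use constant screw row
    S=expm(np.real(logm(D))/N); t=np.round(S[:3,3],dec[0]); w=np.round(Ro.from_matrix(S[:3,:3]).as_rotvec(),dec[1])
    E=np.eye(4);E[:3,:3]=Ro.from_rotvec(w).as_matrix();E[:3,3]=t; X=T; Z=[]
    for _ in range(N): X=X@E; Z.append(X[:3,3])
    print(N,"rows xyz",t.tolist(),"twist",w.tolist(),"deg/row",np.degrees(np.linalg.norm(w)).round(2),"enderr",(X[:3,3]-G[:3,3])*1e3)
    print(np.array(Z)[::max(1,N//5)]); return X
E
python3 - <<'E'
from h import *
plan(tgt([.066,0,.17]),20)
E
```

```text
t 0.8 q [-1.3402  0.5214 -0.0363  1.5994  0.0212  1.0211 -0.1128] F [-0.1904  0.7535  0.8777] w 0.08555857507029557
20 rows xyz [-0.0204, -0.0162, 0.0021] twist [-0.0086, -0.0297, -0.0271] deg/row 2.36 enderr [ 0.948   0.2978 -0.1062]
[[0.1999 0.5754 0.2292]
 [0.2647 0.4936 0.2258]
 [0.3379 0.4192 0.2311]
 [0.4175 0.3532 0.246 ]
 [0.5012 0.2961 0.2712]]
```

apply_moves(claw=[0.085,0.085,0.085,0.085,0.085,0.085,0.085,0.085,0.085,0.085], xyz=[[-0.0204,-0.0162,0.0021],[-0.0204,-0.0162,0.0021],[-0.0204,-0.0162,0.0021],[-0.0204,-0.0162,0.0021],[-0.0204,-0.0162,0.0021],[-0.0204,-0.0162,0.0021],[-0.0204,-0.0162,0.0021],[-0.0204,-0.0162,0.0021],[-0.0204,-0.0162,0.0021],[-0.0204,-0.0162,0.0021]], twist=[[-0.0086,-0.0297,-0.0271],[-0.0086,-0.0297,-0.0271],[-0.0086,-0.0297,-0.0271],[-0.0086,-0.0297,-0.0271],[-0.0086,-0.0297,-0.0271],[-0.0086,-0.0297,-0.0271],[-0.0086,-0.0297,-0.0271],[-0.0086,-0.0297,-0.0271],[-0.0086,-0.0297,-0.0271],[-0.0086,-0.0297,-0.0271]])

```text
clock: 1.8
position: [0.3579, 0.4011, 0.234]
tool_rot: [3.095, 0.306, 3.108]
force: [0.7, -0.1, -0.0]
grip_width: 0.085
finger_force: 0.0
```

```bash
python3 - <<'E'
from h import *
plan(tgt([.066,0,.17]),12)
E
```

```text
t 1.8 q [-1.1783  0.29    0.0822  2.0185  0.3694  0.6932  0.1739] F [ 0.6729 -0.0837 -0.0361] w 0.08501708182500285
12 rows xyz [-0.0168, -0.0135, 0.0018] twist [-0.0071, -0.0247, -0.0225] deg/row 1.96 enderr [-0.1226  0.0056 -0.7282]
[[0.3742 0.3872 0.2368]
 [0.4075 0.3604 0.2436]
 [0.4415 0.3351 0.2522]
 [0.4761 0.3114 0.2625]
 [0.5112 0.2893 0.2747]
 [0.5466 0.2687 0.2887]]
```

apply_moves(claw=[0.085,0.085,0.085,0.085,0.085,0.085,0.085,0.085,0.085,0.085,0.085,0.085], xyz=[[-0.0168,-0.0135,0.0018],[-0.0168,-0.0135,0.0018],[-0.0168,-0.0135,0.0018],[-0.0168,-0.0135,0.0018],[-0.0168,-0.0135,0.0018],[-0.0168,-0.0135,0.0018],[-0.0168,-0.0135,0.0018],[-0.0168,-0.0135,0.0018],[-0.0168,-0.0135,0.0018],[-0.0168,-0.0135,0.0018],[-0.0168,-0.0135,0.0018],[-0.0168,-0.0135,0.0018]], twist=[[-0.0071,-0.0247,-0.0225],[-0.0071,-0.0247,-0.0225],[-0.0071,-0.0247,-0.0225],[-0.0071,-0.0247,-0.0225],[-0.0071,-0.0247,-0.0225],[-0.0071,-0.0247,-0.0225],[-0.0071,-0.0247,-0.0225],[-0.0071,-0.0247,-0.0225],[-0.0071,-0.0247,-0.0225],[-0.0071,-0.0247,-0.0225],[-0.0071,-0.0247,-0.0225],[-0.0071,-0.0247,-0.0225]])

```text
clock: 3.0
position: [0.5644, 0.259, 0.2964]
tool_rot: [3.141, 0.611, -2.883]
force: [-0.3, 0.4, -0.5]
grip_width: 0.0847
finger_force: 0.0
```

```bash
python3 - <<'E'
from h import *
plan(tgt([.066,0,.17]),4)
for ph in (0.5,): plan(tgt([.066,0,.17],ph),8)
E
```

```text
t 3.0 q [-0.7948  0.2154  0.1824  2.0704  0.551   0.3279  0.7253] F [-0.2769  0.4332 -0.4949] w 0.08470859144339889
4 rows xyz [-0.0001, -0.0, -0.0001] twist [0.0001, 0.0001, -0.0001] deg/row 0.01 enderr [ 0.0271  0.0086 -0.156 ]
[[0.5645 0.259  0.2965]
 [0.5645 0.2591 0.2967]
 [0.5645 0.2591 0.2968]
 [0.5645 0.2591 0.297 ]]
t 3.0 q [-0.7948  0.2154  0.1824  2.0704  0.551   0.3279  0.7253] F [-0.2769  0.4332 -0.4949] w 0.08470859144339889
8 rows xyz [-0.0001, 0.0, -0.0001] twist [0.0, 0.0001, 0.0625] deg/row 3.58 enderr [ 0.1448 -0.1384  0.3855]
[[0.5645 0.259  0.2965]
 [0.5645 0.259  0.2967]
 [0.5645 0.259  0.2968]
 [0.5645 0.259  0.297 ]
 [0.5646 0.259  0.2971]
 [0.5646 0.259  0.2972]
 [0.5646 0.259  0.2974]
 [0.5647 0.2589 0.2975]]
```

```bash
python3 - <<'E'
from h import *
d=snap("wrist","pics/w0.png")
m=d["img"][:,:,::-1].copy()
pts=stand2w(p0,[[.066,0,.08],[.09,0,.08],[.042,0,.08],[.066,.006,.08],[.066,-.006,.08],[0,0,.053],[0,.066,0],[0,-.066,0],[-.066,0,0],[-.048,.048,.09]])
for u in proj(d,pts): print(u); cv2.circle(m,tuple(np.int32(np.clip(u,-999,999))),3,(0,0,255),-1)
cv2.imwrite("pics/w0m.png",m)
print([(r["position"],r["score"]) for r in bot.find_in("wrist","tee_grip")])
E
```

```text
[278.9547 213.3097]
[278.9857 242.0297]
[278.9215 182.6751]
[286.8592 213.3031]
[271.0508 213.316 ]
[278.8791 121.1256]
[349.8474 116.8351]
[208.0156 117.0084]
[278.8286  38.9653]
[355.7094  47.2767]
[([0.6126, 0.2732, 0.2208], 0.56)]
```

View pics/w0m.png

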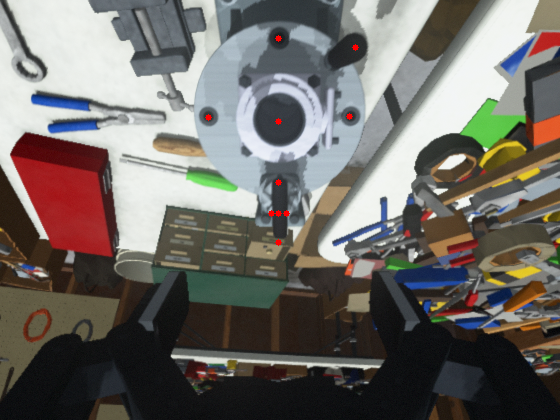

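The wrist picture shows the projected model right on the holes (279,38), (208,117) and (350,117), the T-bar (279,213) and the handle (355,47). I'll go down to the bar and grip.

apply_moves(claw=[0.06,0.06,0.06,0.06,0.06,0.06,0.06,0.06,0.06,0.06,0.06,0.06,0.03,0.0,0.0,0.0,0.0,0.0,0.0], xyz=[[0,0,0.01],[0,0,0.01],[0,0,0.01],[0,0,0.01],[0,0,0.01],[0,0,0.01],[0,0,0.01],[0,0,0.01],[0,0,0.01],[0,0,0.01],[0,0,0.0075],[0,0,0.007],[0,0,0],[0,0,0],[0,0,0],[0,0,0],[0,0,0],[0,0,0],[0,0,0]], twist=[[0,0,0],[0,0,0],[0,0,0],[0,0,0],[0,0,0],[0,0,0],[0,0,0],[0,0,0],[0,0,0],[0,0,0],[0,0,0],[0,0,0],[0,0,0],[0,0,0],[0,0,0],[0,0,0],[0,0,0],[0,0,0],[0,0,0]], force=60)

```text
clock: 5.0
position: [0.6269, 0.2766, 0.2024]
tool_rot: [3.14, 0.61, -2.884]
force: [-5.5, -1.5, 6.3]
grip_width: 0.0109
finger_force: 59.1
```

```bash
python3 - <<'E'
from h import *
T,s=pose(); print(s["qpos"],s["force"],s["moment"],s["grip_width"],s["finger_force"]); print(Rp.T@(T[:3,3]-stand2w(p0,[0,0,0])[0]), Rg.T@T[:3,:3])
E
```

```text
[-0.6839  0.455   0.1204  2.0115  0.9564  0.1652  0.3278] [-5.5016 -1.4647  6.2914] [-0.0948  0.9034  0.0813] 0.010884983241103374 59.11812901496887
[0.0648 0.001  0.0553] [[ 1.     -0.0016  0.0005]
 [ 0.0016  1.      0.0004]
 [-0.0005 -0.0004  1.    ]]
```

apply_moves(claw=[0,0,0,0,0,0,0], xyz=[[0,0,-0.003],[0,0,-0.003],[0,0,-0.003],[0,0,-0.003],[0,0,-0.003],[0,0,0],[0,0,0]], twist=[[0,0,0],[0,0,0],[0,0,0],[0,0,0],[0,0,0],[0,0,0],[0,0,0]])

```text
clock: 5.7
position: [0.6187, 0.2744, 0.2144]
tool_rot: [3.14, 0.61, -2.884]
force: [7.3, 3.6, -6.4]
grip_width: 0.0112
finger_force: 58.3
```

```bash
cat >> h.py <<'E'
def rep():
    T,s=pose(); print("t",s["clock"],"q",s["qpos"],"w",s["grip_width"],s["finger_force"]); print("plate-frame tcp",Rp.T@(T[:3,3]-stand2w(p0,[0,0,0])[0]),"F",Rp.T@s["force"],"M",Rp.T@s["moment"],"rot",Ro.from_matrix(Rg.T@T[:3,:3]).as_rotvec())
E
python3 - <<'E'
from h import *
rep()
E
```

```text
t 5.7 q [-0.6605  0.4225  0.0814  2.0208  0.9308  0.1959  0.358 ] w 0.011196362270725553 58.32351565361023
plate-frame tcp [0.0647 0.0009 0.0699] F [ 2.8391  1.6403 -9.8245] M [ 0.3877  0.1507 -0.0006] rot [-0.0003  0.0009  0.0016]
```

apply_moves(claw=[0,0,0,0,0,0,0,0,0,0,0,0,0,0], xyz=[[0,0,0],[0,0,0],[0,0,0],[0,0,0],[0,0,0],[0,0,0],[0,0,0],[0,0,0],[0,0,0],[0,0,0],[0,0,0],[0,0,0],[0,0,0],[0,0,0]], twist=[[0,0,0.09],[0,0,0.09],[0,0,0.09],[0,0,0.09],[0,0,0.09],[0,0,0.09],[0,0,0.09],[0,0,0.09],[0,0,0.09],[0,0,0.09],[0,0,0.09],[0,0,0.09],[0,0,0],[0,0,0]])

```text
clock: 7.1
position: [0.6188, 0.2743, 0.2143]
tool_rot: [2.589, 0.272, 2.242]
force: [5.8, 3.3, -6.7]
grip_width: 0.0115
finger_force: 58.3
```

```bash
python3 - <<'E'
from h import *
rep()
E
```

```text
t 7.1 q [-0.7267  0.427   0.1675  2.0241  0.8116  0.1663 -0.6148] w 0.011485091894502841 58.31955134868622
plate-frame tcp [0.0647 0.0008 0.0699] F [ 1.4184  1.6768 -9.1535] M [ 0.3209  0.2451 -0.0186] rot [0.0004 0.001  1.0818]
```

apply_moves(claw=[0,0,0,0,0,0.03,0.05,0.06,0.06,0.06], xyz=[[0,0,0.0015],[0,0,0.0015],[0,0,0.0015],[0,0,0],[0,0,0],[0,0,0],[0,0,0],[0,0,0],[0,0,0],[0,0,0]], twist=[[0,0,0],[0,0,0],[0,0,0],[0,0,0],[0,0,0],[0,0,0],[0,0,0],[0,0,0],[0,0,0],[0,0,0]])

```text
clock: 8.1
position: [0.6212, 0.2748, 0.2107]
tool_rot: [2.589, 0.272, 2.241]
force: [0.2, 0.4, -0.1]
grip_width: 0.0603
finger_force: 0.0
```

apply_moves(claw=[0.06,0.06,0.06,0.06,0.06,0.06,0.06,0.06], xyz=[[0,0,-0.01],[0,0,-0.01],[0,0,-0.01],[0,0,-0.01],[0,0,-0.01],[0,0,-0.01],[0,0,-0.01],[0,0,-0.01]], twist=[[0,0,0],[0,0,0],[0,0,0],[0,0,0],[0,0,0],[0,0,0],[0,0,0],[0,0,0]])

```text
clock: 8.9
position: [0.5765, 0.2629, 0.277]
tool_rot: [2.589, 0.272, 2.242]
force: [0.2, -0.9, -0.6]
grip_width: 0.0601
finger_force: 0.0
```

```bash
python3 - <<'E'
from h import *
rep()
d=bot.grab_frame("wrist"); m=d["img"][:,:,::-1].copy()
c,s=np.cos(1.08)*.024,np.sin(1.08)*.024
for h,col in((.09,(0,0,255)),(.08,(0,255,0))):
  for u in proj(d,stand2w(p0,[[.066,0,h],[.066+c,-s,h],[.066-c,s,h]])): cv2.circle(m,tuple(np.int32(u)),2,col,-1)
cv2.imwrite("pics/w1.png",m)
# handle plan: grip at height 78, phi options
for phi in (2.34,1.55,.77): plan(tgt([.068*np.cos(2.37),.068*np.sin(2.37),.13],phi),10)
E
```

```text
t 8.9 q [-0.6264  0.2622 -0.0041  2.0572  0.7215  0.3212 -0.5146] w 0.06010474424983129 0.0
plate-frame tcp [0.0647 0.0007 0.1463] F [-0.4047 -0.9342 -0.466 ] M [0.0033 0.6002 0.0134] rot [0.0005 0.0008 1.0818]
t 8.95 q [-0.626   0.2599 -0.0051  2.0571  0.7202  0.3224 -0.5133] F [0.6262 0.7593 2.0855] w 0.060156289282114736
10 rows xyz [0.004, -0.0125, 0.0017] twist [0.0, -0.0001, 0.1258] deg/row 7.21 enderr [ 0.0334 -0.2342  0.4983]
[[0.5675 0.2583 0.2694]
 [0.5486 0.2535 0.2516]
 [0.5287 0.2553 0.2343]
 [0.5093 0.2634 0.2184]
 [0.4915 0.2774 0.2048]]
t 8.95 q [-0.626   0.2599 -0.0051  2.0571  0.7202  0.3224 -0.5133] F [0.6262 0.7593 2.0855] w 0.060156289282114736
10 rows xyz [0.0077, -0.0098, 0.0017] twist [0.0, -0.0, 0.0468] deg/row 2.68 enderr [-0.5381 -0.0268  0.1937]
[[0.5669 0.2628 0.2698]
 [0.5481 0.2641 0.2532]
 [0.5292 0.2678 0.2369]
 [0.5105 0.2736 0.2212]
 [0.4921 0.2818 0.206 ]]
t 8.95 q [-0.626   0.2599 -0.0051  2.0571  0.7202  0.3224 -0.5133] F [0.6262 0.7593 2.0855] w 0.060156289282114736
10 rows xyz [0.0105, -0.0065, 0.0017] twist [0.0, -0.0, -0.0312] deg/row 1.79 enderr [-0.1161 -0.172   0.4532]
[[0.5671 0.267  0.2707]
 [0.5487 0.274  0.2554]
 [0.5302 0.2794 0.2397]
 [0.5115 0.2834 0.2236]
 [0.4929 0.2858 0.2072]]
```

View pics/w1.png

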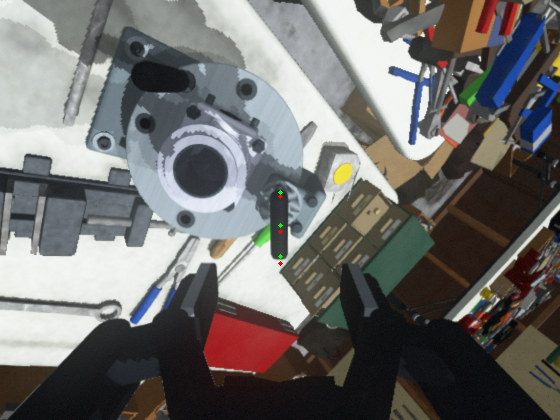

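The bar is turned about 62° at (279,225). Its height isn't clear from this view. I'll move over to the handle, then check with the fixed cameras.

apply_moves(claw=[0.06,0.06,0.06,0.06,0.06,0.06,0.06,0.06,0.06,0.06,0.06], xyz=[[0.0105,-0.0065,0.0017],[0.0105,-0.0065,0.0017],[0.0105,-0.0065,0.0017],[0.0105,-0.0065,0.0017],[0.0105,-0.0065,0.0017],[0.0105,-0.0065,0.0017],[0.0105,-0.0065,0.0017],[0.0105,-0.0065,0.0017],[0.0105,-0.0065,0.0017],[0.0105,-0.0065,0.0017],[0,0,0]], twist=[[0,0,-0.0312],[0,0,-0.0312],[0,0,-0.0312],[0,0,-0.0312],[0,0,-0.0312],[0,0,-0.0312],[0,0,-0.0312],[0,0,-0.0312],[0,0,-0.0312],[0,0,-0.0312],[0,0,0]])

```text
clock: 10.05
position: [0.4831, 0.2867, 0.1962]
tool_rot: [2.691, 0.424, 2.535]
force: [0.2, -0.0, -0.2]
grip_width: 0.0599
finger_force: 0.0
```

```bash
python3 - <<'E'
from h import *
rep()
c,s=np.cos(1.08)*.024,np.sin(1.08)*.024
out=[]
for n in("wrist","scene","top"):
  d=bot.grab_frame(n); g=d["img"][:,:,::-1].copy()
  ps=[proj(d,stand2w(p0,[[.066+c,-s,h],[.066-c,s,h]])) for h in(.08,.09)]
  o=np.int32(ps[0].mean(0))-25; z=cv2.resize(g[max(o[1],0):o[1]+50,max(o[0],0):o[0]+50],(260,260),interpolation=cv2.INTER_NEAREST)
  z=cv2.convertScaleAbs(z,alpha=1.4,beta=20)
  for p,col in zip(ps,((0,255,0),(0,0,255))):
    for u in p: cv2.circle(z,tuple(np.int32((u-np.maximum(o,0)+.5)*5.2)),4,col,-1)
  out.append(z); print(n,ps)
cv2.imwrite("pics/n.png",np.hstack(out))
E
```

```text
t 10.05 q [-1.0061  0.3186  0.2222  2.2946  1.5483  0.2363 -1.2336] w 0.059877962859459205 0.0
plate-frame tcp [-0.0506  0.0476  0.1284] F [ 0.0465 -0.0881 -0.326 ] M [0.002  0.5887 0.0486] rot [0.0007 0.0024 0.7673]
wrist [array([[328.6108, 395.5841],
       [351.8854, 350.6233]]), array([[330.3878, 406.7   ],
       [354.7354, 360.8683]])]
scene [array([[331.7387, 165.4026],
       [302.6481, 171.1305]]), array([[331.0388, 163.6877],
       [301.6125, 169.5011]])]
top [array([[300.7034, 145.5135],
       [278.7586, 165.0811]]), array([[301.9386, 147.1573],
       [279.7256, 166.9444]])]
```

View pics/n.png

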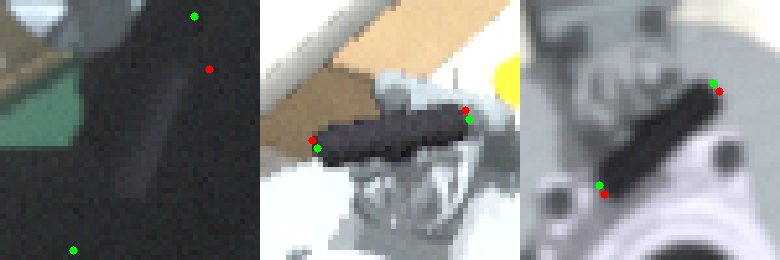

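```bash
cat >> h.py <<'E'
def hg(ang,h,tilt=np.radians(20),phi=0): # grasp point on handle circle
    T=np.eye(4); T[:3,:3]=Rg@Ro.from_euler("y",tilt).as_matrix()
    T[:3,3]=stand2w(p0,[.068*np.cos(ang),.068*np.sin(ang),h])[0]+T[:3,2]*.019; return T
E
python3 - <<'E'
from h import *
a=np.radians(136)
X=plan(hg(a,.15),10); plan(hg(a,.076),8,X)
E
```

```text
t 10.2 q [-1.0042  0.3175  0.2231  2.2921  1.5428  0.2362 -1.2288] F [ 0.2585 -0.1557  0.883 ] w 0.05992721880910873
10 rows xyz [0.0007, -0.0003, -0.0002] twist [0.0134, 0.0331, -0.0763] deg/row 4.83 enderr [ 0.2361 -0.1117 -0.3647]
[[0.484  0.2866 0.1973]
 [0.4825 0.2866 0.1969]
 [0.481  0.2863 0.1965]
 [0.4795 0.2858 0.1963]
 [0.4781 0.2851 0.1961]]
8 rows xyz [-0.0032, 0.0, 0.0086] twist [0.0, 0.0, -0.0] deg/row 0.0 enderr [ 0.3338 -0.0769  0.4323]
[[0.4826 0.286  0.1886]
 [0.4878 0.2874 0.1811]
 [0.4929 0.2888 0.1737]
 [0.498  0.2901 0.1662]
 [0.5032 0.2915 0.1587]
 [0.5083 0.2929 0.1512]
 [0.5135 0.2942 0.1438]
 [0.5186 0.2956 0.1363]]
```

apply_moves(claw=[0.06,0.06,0.06,0.06,0.06,0.06,0.06,0.06,0.06,0.06,0.06], xyz=[[0.0007,-0.0003,-0.0002],[0.0007,-0.0003,-0.0002],[0.0007,-0.0003,-0.0002],[0.0007,-0.0003,-0.0002],[0.0007,-0.0003,-0.0002],[0.0007,-0.0003,-0.0002],[0.0007,-0.0003,-0.0002],[0.0007,-0.0003,-0.0002],[0.0007,-0.0003,-0.0002],[0.0007,-0.0003,-0.0002],[0,0,0]], twist=[[0.0134,0.0331,-0.0763],[0.0134,0.0331,-0.0763],[0.0134,0.0331,-0.0763],[0.0134,0.0331,-0.0763],[0.0134,0.0331,-0.0763],[0.0134,0.0331,-0.0763],[0.0134,0.0331,-0.0763],[0.0134,0.0331,-0.0763],[0.0134,0.0331,-0.0763],[0.0134,0.0331,-0.0763],[0,0,0]])

```text
clock: 11.3
position: [0.4795, 0.2837, 0.1957]
tool_rot: [3.103, 0.3, -2.983]
force: [-0.3, -1.0, -0.1]
grip_width: 0.0604
finger_force: 0.0
```

```bash
python3 - <<'E'
from h import *
a=np.radians(136)
plan(hg(a,.076),8); rep()
E
```

```text
t 11.3 q [-0.4038  0.358  -0.3841  2.0499  0.5296  0.5423  0.5602] F [-0.3428 -1.0124 -0.1452] w 0.06035907361622431
8 rows xyz [-0.0027, 0.0003, 0.0086] twist [0.0014, 0.0051, -0.012] deg/row 0.75 enderr [-0.389  -0.1215 -0.0594]
[[0.4845 0.2851 0.1883]
 [0.4894 0.2866 0.1809]
 [0.4942 0.288  0.1734]
 [0.4991 0.2895 0.166 ]
 [0.5038 0.291  0.1585]
 [0.5086 0.2925 0.1509]
 [0.5132 0.294  0.1434]
 [0.5179 0.2955 0.1358]]
t 11.3 q [-0.4038  0.358  -0.3841  2.0499  0.5296  0.5423  0.5602] w 0.06035907361622431 0.0
plate-frame tcp [-0.0543  0.0456  0.1304] F [-0.5674 -0.8906  0.22  ] M [-0.0634  0.3642 -0.0087] rot [0.0058 0.3083 0.0967]
```

apply_moves(claw=[0.06,0.06,0.06,0.06,0.06,0.06,0.06,0.06,0.06], xyz=[[-0.0027,0.0003,0.0086],[-0.0027,0.0003,0.0086],[-0.0027,0.0003,0.0086],[-0.0027,0.0003,0.0086],[-0.0027,0.0003,0.0086],[-0.0027,0.0003,0.0086],[-0.0027,0.0003,0.0086],[-0.0027,0.0003,0.0086],[0,0,0]], twist=[[0.0014,0.0051,-0.012],[0.0014,0.0051,-0.012],[0.0014,0.0051,-0.012],[0.0014,0.0051,-0.012],[0.0014,0.0051,-0.012],[0.0014,0.0051,-0.012],[0.0014,0.0051,-0.012],[0.0014,0.0051,-0.012],[0,0,0]])

```text
clock: 12.2
position: [0.5171, 0.2954, 0.1341]
tool_rot: [-3.14, 0.26, -2.881]
force: [-0.8, -0.1, -1.1]
grip_width: 0.0599
finger_force: 0.0
```

```bash
python3 - <<'E'
from h import *
rep(); plan(hg(np.radians(136),.076),1)
E
```

```text
t 12.2 q [-0.4086  0.5202 -0.3569  1.9709  0.6076  0.5167  0.6217] w 0.05989417824607186 0.0
plate-frame tcp [-0.0575  0.0473  0.0574] F [-1.2843  0.1038 -0.4512] M [0.0649 0.2877 0.0444] rot [ 0.0012  0.3507 -0.0017]
t 12.2 q [-0.4086  0.5202 -0.3569  1.9709  0.6076  0.5167  0.6217] F [-0.7933 -0.1031 -1.1062] w 0.05989417824607186
1 rows xyz [-0.0017, -0.0001, -0.0014] twist [-0.0014, -0.0016, 0.0015] deg/row 0.15 enderr [0.0419 0.0131 0.0067]
[[0.5183 0.2957 0.1359]]
```

apply_moves(claw=[0.03,0.005,0.005,0.005,0.005,0.005], xyz=[[-0.0017,0,-0.0014],[0,0,0],[0,0,0],[0,0,0],[0,0,0],[0,0,0]], twist=[[0,0,0],[0,0,0],[0,0,0],[0,0,0],[0,0,0],[0,0,0]], force=30)

```text
clock: 12.8
position: [0.5177, 0.2963, 0.1374]
tool_rot: [-3.141, 0.262, -2.881]
force: [-6.3, 1.8, 4.9]
grip_width: 0.0171
finger_force: 30.7
```

```bash
python3 - <<'E'
from h import *
rep(); T,_=pose()
r=[hg(np.radians(136+5*i),.076) for i in range(19)]
print([np.round(r[0][:3,:3].T@(r[i+1][:3,3]-r[i][:3,3]),4).tolist() for i in range(18)])
E
```

```text
t 12.8 q [-0.4057  0.516  -0.361   1.9676  0.603   0.5221  0.6266] w 0.017130710564762567 30.721021592617035
plate-frame tcp [-0.0548  0.048   0.0596] F [-1.7859  3.3794  7.2549] M [ 0.6595  0.9574 -0.0976] rot [ 0.0003  0.349  -0.0016]
[[0.0037, -0.0044, 0.0013], [0.0033, -0.0048, 0.0012], [0.0029, -0.0051, 0.0011], [0.0025, -0.0053, 0.0009], [0.002, -0.0055, 0.0007], [0.0016, -0.0057, 0.0006], [0.0011, -0.0058, 0.0004], [0.0006, -0.0059, 0.0002], [0.0001, -0.0059, 0.0001], [-0.0003, -0.0059, -0.0001], [-0.0008, -0.0059, -0.0003], [-0.0013, -0.0058, -0.0005], [-0.0018, -0.0056, -0.0006], [-0.0022, -0.0054, -0.0008], [-0.0027, -0.0052, -0.001], [-0.0031, -0.0049, -0.0011], [-0.0035, -0.0046, -0.0013], [-0.0038, -0.0043, -0.0014]]
```

apply_moves(claw=[0.005,0.005,0.005,0.005,0.005,0.005,0.005,0.005,0.005,0.005,0.005,0.005,0.005,0.005,0.005,0.005,0.005,0.005,0.005,0.005], xyz=[[0.0037,-0.0044,0.0013],[0.0033,-0.0048,0.0012],[0.0029,-0.0051,0.0011],[0.0025,-0.0053,0.0009],[0.002,-0.0055,0.0007],[0.0016,-0.0057,0.0006],[0.0011,-0.0058,0.0004],[0.0006,-0.0059,0.0002],[0.0001,-0.0059,0.0001],[-0.0003,-0.0059,-0.0001],[-0.0008,-0.0059,-0.0003],[-0.0013,-0.0058,-0.0005],[-0.0018,-0.0056,-0.0006],[-0.0022,-0.0054,-0.0008],[-0.0027,-0.0052,-0.001],[-0.0031,-0.0049,-0.0011],[-0.0035,-0.0046,-0.0013],[-0.0038,-0.0043,-0.0014],[0,0,0],[0,0,0]], twist=[[0,0,0],[0,0,0],[0,0,0],[0,0,0],[0,0,0],[0,0,0],[0,0,0],[0,0,0],[0,0,0],[0,0,0],[0,0,0],[0,0,0],[0,0,0],[0,0,0],[0,0,0],[0,0,0],[0,0,0],[0,0,0],[0,0,0],[0,0,0]])

```text
clock: 14.8
position: [0.5444, 0.2038, 0.1384]
tool_rot: [-3.141, 0.263, -2.881]
force: [1.5, 4.1, 1.3]
grip_width: 0.017
finger_force: 30.5
```

```bash
python3 - <<'E'
from h import *
rep()
d=snap("wrist","pics/w2r.png"); m=d["img"][:,:,::-1].copy()
for u in proj(d,stand2w(p0,[[0,.066,0],[0,-.066,0],[-.066,0,0],[0,0,.053]])): cv2.circle(m,tuple(np.int32(np.round(u))),2,(0,0,255),-1); print(u)
cv2.imwrite("pics/w2.png",m)
E
```

```text
t 14.8 q [-0.1914  0.495  -0.3967  2.0112  0.5758  0.4764  0.8199] w 0.017002450311476475 30.52537500858307
plate-frame tcp [-0.0525 -0.0483  0.0593] F [ 2.8073  3.5393 -0.4047] M [ 0.6206 -0.1777 -0.0929] rot [ 0.0005  0.3483 -0.0011]
[443.9247 332.3622]
[253.0343 333.8645]
[349.6379 237.4789]
[370.9401 371.199 ]
```

View pics/w2.png

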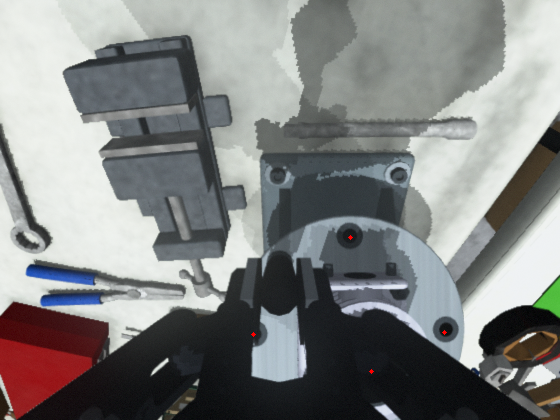

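The port (365,275) now faces the front, and the holes sit on the predicted stations at (350,236) and (444,330). I'll release and go back to the T-handle.

apply_moves(claw=[0.03,0.05,0.06,0.06,0.06,0.06,0.06,0.06,0.06,0.06,0.06,0.06], xyz=[[0,0,0],[0,0,0],[0,0,0],[0,0,0],[0.0032,0,-0.0086],[0.0032,0,-0.0086],[0.0032,0,-0.0086],[0.0032,0,-0.0086],[0.0032,0,-0.0086],[0.0032,0,-0.0086],[0.0032,0,-0.0086],[0.0032,0,-0.0086]], twist=[[0,0,0],[0,0,0],[0,0,0],[0,0,0],[0,0,0],[0,0,0],[0,0,0],[0,0,0],[0,0,0],[0,0,0],[0,0,0],[0,0,0]])

```text
clock: 16.05
position: [0.5026, 0.1924, 0.1986]
tool_rot: [-3.14, 0.262, -2.881]
force: [0.2, -0.1, 0.1]
grip_width: 0.0599
finger_force: 0.0
```

```bash
python3 - <<'E'
from h import *
rep(); plan(tgt([.0647,.0007,.155],1.08),18)
d=snap("wrist","pics/w3.png"); g=cv2.cvtColor(d["img"],cv2.COLOR_RGB2GRAY)
for q in ([[0,.066,0]],[[0,-.066,0]],[[-.066,0,0]]):
    u=proj(d,stand2w(p0,q))[0]; i=np.int32(np.round(u)); w=g[i[1]-9:i[1]+10,i[0]-9:i[0]+10]
    if w.size<361: print(u,"out"); continue
    yy,xx=np.mgrid[-9:10,-9:10]; k=np.clip(np.median(w)*.6-w,0,None); print(u,i+[ (k*xx).sum()/k.sum(),(k*yy).sum()/k.sum()])
E
```

```text
t 16.05 q [-0.119   0.3465 -0.4893  2.06    0.4567  0.5661  0.9054] w 0.05986451555804286 0.0
plate-frame tcp [-0.0535 -0.0485  0.1334] F [ 0.1993 -0.185   0.0211] M [ 0.0102  0.2732 -0.0156] rot [ 0.001   0.3493 -0.0013]
t 16.05 q [-0.119   0.3465 -0.4893  2.06    0.4567  0.5661  0.9054] F [ 0.1936 -0.14    0.1316] w 0.05986451555804286
18 rows xyz [-0.0043, 0.0058, -0.0022] twist [-0.0105, -0.0174, 0.0594] deg/row 3.6 enderr [ 0.1042  0.4276 -0.3325]
[[0.5046 0.199  0.2019]
 [0.5123 0.2172 0.2128]
 [0.5225 0.2329 0.2255]
 [0.5346 0.2456 0.2398]
 [0.548  0.2549 0.2554]
 [0.5622 0.2605 0.2721]]
[403.9129 304.0172] [404.4283 302.5088]
[259.8586 304.5895] [260.7419 303.9032]
[332.3399 232.1965] [332.3991 230.296 ]
```

apply_moves(claw=[0.06,0.06,0.06,0.06,0.06,0.06,0.06,0.06,0.06,0.06,0.06,0.06,0.06,0.06,0.06,0.06,0.06,0.06,0.06], xyz=[[-0.0043,0.0058,-0.0022],[-0.0043,0.0058,-0.0022],[-0.0043,0.0058,-0.0022],[-0.0043,0.0058,-0.0022],[-0.0043,0.0058,-0.0022],[-0.0043,0.0058,-0.0022],[-0.0043,0.0058,-0.0022],[-0.0043,0.0058,-0.0022],[-0.0043,0.0058,-0.0022],[-0.0043,0.0058,-0.0022],[-0.0043,0.0058,-0.0022],[-0.0043,0.0058,-0.0022],[-0.0043,0.0058,-0.0022],[-0.0043,0.0058,-0.0022],[-0.0043,0.0058,-0.0022],[-0.0043,0.0058,-0.0022],[-0.0043,0.0058,-0.0022],[-0.0043,0.0058,-0.0022],[0,0,0]], twist=[[-0.0105,-0.0174,0.0594],[-0.0105,-0.0174,0.0594],[-0.0105,-0.0174,0.0594],[-0.0105,-0.0174,0.0594],[-0.0105,-0.0174,0.0594],[-0.0105,-0.0174,0.0594],[-0.0105,-0.0174,0.0594],[-0.0105,-0.0174,0.0594],[-0.0105,-0.0174,0.0594],[-0.0105,-0.0174,0.0594],[-0.0105,-0.0174,0.0594],[-0.0105,-0.0174,0.0594],[-0.0105,-0.0174,0.0594],[-0.0105,-0.0174,0.0594],[-0.0105,-0.0174,0.0594],[-0.0105,-0.0174,0.0594],[-0.0105,-0.0174,0.0594],[-0.0105,-0.0174,0.0594],[0,0,0]])

```text
clock: 18.0
position: [0.5722, 0.2627, 0.2836]
tool_rot: [2.588, 0.273, 2.243]
force: [-0.9, 0.7, -0.0]
grip_width: 0.0599
finger_force: 0.0
```

```bash
python3 - <<'E'
from h import *
rep(); plan(tgt([.0647,.0007,.067],1.08),9)
E
```

```text
t 18.0 q [-0.6529  0.2462  0.0212  2.0601  0.6857  0.3285 -0.4811] w 0.059884713609554524 0.0
plate-frame tcp [0.0651 0.0016 0.1541] F [-0.553   0.9266  0.3486] M [0.0114 0.6515 0.0225] rot [-0.0004  0.0003  1.08  ]
t 18.0 q [-0.6529  0.2462  0.0212  2.0601  0.6857  0.3285 -0.4811] F [-0.8688  0.7281 -0.0317] w 0.059884713609554524
9 rows xyz [-0.0001, -0.0001, 0.0097] twist [0.0, -0.0, 0.0] deg/row 0.0 enderr [ 0.1945 -0.2524 -0.1484]
[[0.5776 0.264  0.2756]
 [0.5829 0.2653 0.2676]
 [0.5883 0.2666 0.2597]
 [0.5937 0.2679 0.2517]
 [0.5991 0.2692 0.2437]
 [0.6045 0.2705 0.2358]
 [0.6098 0.2718 0.2278]
 [0.6152 0.2731 0.2198]
 [0.6206 0.2744 0.2118]]
```

apply_moves(claw=[0.06,0.06,0.06,0.06,0.06,0.06,0.06,0.06,0.06,0.06,0.03,0,0,0,0,0], xyz=[[0,0,0.0097],[0,0,0.0097],[0,0,0.0097],[0,0,0.0097],[0,0,0.0097],[0,0,0.0097],[0,0,0.0097],[0,0,0.0097],[0,0,0.0097],[0,0,0],[0,0,0],[0,0,0],[0,0,0],[0,0,0],[0,0,0],[0,0,0]], twist=[[0,0,0],[0,0,0],[0,0,0],[0,0,0],[0,0,0],[0,0,0],[0,0,0],[0,0,0],[0,0,0],[0,0,0],[0,0,0],[0,0,0],[0,0,0],[0,0,0],[0,0,0],[0,0,0]], force=60)

```text
clock: 19.6
position: [0.6204, 0.2749, 0.2118]
tool_rot: [2.589, 0.274, 2.243]
force: [-5.4, -1.8, 5.3]
grip_width: 0.0106
finger_force: 58.8
```

apply_moves(claw=[0,0,0,0,0], xyz=[[0,0,-0.0015],[0,0,-0.0015],[0,0,-0.0015],[0,0,0],[0,0,0]], twist=[[0,0,0],[0,0,0],[0,0,0],[0,0,0],[0,0,0]])

```text
clock: 20.1
position: [0.6181, 0.2744, 0.2152]
tool_rot: [2.589, 0.274, 2.244]
force: [6.5, 1.4, -6.6]
grip_width: 0.0111
finger_force: 58.4
```

```bash
python3 - <<'E'
from h import *
rep()
E
```

```text
t 20.1 q [-0.6884  0.422   0.1165  2.0228  0.8834  0.1852 -0.6777] w 0.011061720791144734 58.448551297187805
plate-frame tcp [0.0647 0.001  0.0709] F [ 1.6352 -0.2667 -9.1834] M [ 0.0002  0.2414 -0.0057] rot [0.0004 0.0009 1.0795]
```

apply_moves(claw=[0,0,0,0,0,0,0,0,0,0,0,0,0,0], xyz=[[0,0,0],[0,0,0],[0,0,0],[0,0,0],[0,0,0],[0,0,0],[0,0,0],[0,0,0],[0,0,0],[0,0,0],[0,0,0],[0,0,0],[0,0,0],[0,0,0]], twist=[[0,0,-0.09],[0,0,-0.09],[0,0,-0.09],[0,0,-0.09],[0,0,-0.09],[0,0,-0.09],[0,0,-0.09],[0,0,-0.09],[0,0,-0.09],[0,0,-0.09],[0,0,-0.09],[0,0,-0.09],[0,0,0],[0,0,0]])

```text
clock: 21.5
position: [0.6182, 0.2743, 0.2151]
tool_rot: [-3.141, 0.61, -2.881]
force: [6.5, 2.4, -7.4]
grip_width: 0.0108
finger_force: 58.5
```

```bash
python3 - <<'E'
from h import *
rep()
E
```

```text
t 21.5 q [-0.4881  0.4208 -0.141   2.0125  1.1155  0.2786  0.2069] w 0.010820542777421118 58.487672209739685
plate-frame tcp [0.0646 0.001  0.0708] F [  1.3629   0.6886 -10.0365] M [ 0.0865  0.3022 -0.0202] rot [-0.0002  0.0011 -0.0006]
```

apply_moves(claw=[0,0,0,0,0,0,0,0,0], xyz=[[0,0,0.002],[0,0,0.002],[0,0,0.002],[0,0,0.002],[0,0,0.002],[0,0,0.002],[0,0,0.002],[0,0,0],[0,0,0]], twist=[[0,0,0],[0,0,0],[0,0,0],[0,0,0],[0,0,0],[0,0,0],[0,0,0],[0,0,0],[0,0,0]])

```text
clock: 22.4
position: [0.6256, 0.2764, 0.2041]
tool_rot: [-3.141, 0.61, -2.882]
force: [-6.3, -3.3, 6.3]
grip_width: 0.0108
finger_force: 61.2
```

```bash
python3 - <<'E'
from h import *
rep()
E
```

```text
t 22.4 q [-0.5051  0.4476 -0.1141  2.004   1.1634  0.2599  0.1589] w 0.010810362650260277 61.16420030593872
plate-frame tcp [0.0647 0.0011 0.0574] F [-2.0831 -1.5265  9.1639] M [-0.2788  1.0585  0.0005] rot [-0.      0.0005 -0.0005]
```

apply_moves(claw=[0.03,0.05,0.06,0.06,0.06,0.06,0.06,0.06,0.06,0.06,0.06,0.06,0.06,0.06,0.06], xyz=[[0,0,0],[0,0,0],[0,0,0],[0,0,0],[0,0,-0.01],[0,0,-0.01],[0,0,-0.01],[0,0,-0.01],[0,0,-0.01],[0,0,-0.01],[0,0,-0.01],[0,0,-0.01],[0,0,-0.01],[0,0,-0.01],[0,0,-0.01]], twist=[[0,0,0],[0,0,0],[0,0,0],[0,0,0],[0,0,0],[0,0,0],[0,0,0],[0,0,0],[0,0,0],[0,0,0],[0,0,0],[0,0,0],[0,0,0],[0,0,0],[0,0,0]])

```text
clock: 23.9
position: [0.5646, 0.2602, 0.2943]
tool_rot: [-3.141, 0.61, -2.881]
force: [0.1, -0.0, -0.3]
grip_width: 0.06
finger_force: 0.0
```

```bash
python3 - <<'E'
from h import *
rep()
d=snap("wrist","pics/w4.png"); g=cv2.cvtColor(d["img"],cv2.COLOR_RGB2GRAY)
for q in ([[0,.066,0]],[[0,-.066,0]],[[-.066,0,0]]):
    u=proj(d,stand2w(p0,q))[0]; i=np.int32(np.round(u)); w=g[i[1]-9:i[1]+10,i[0]-9:i[0]+10]
    yy,xx=np.mgrid[-9:10,-9:10]; k=np.clip(np.median(w)*.6-w,0,None); print(u,i+[ (k*xx).sum()/k.sum(),(k*yy).sum()/k.sum()])
m=d["img"][:,:,::-1].copy()
for h,col in((.08,(0,255,0)),(.088,(0,0,255))):
  for u in proj(d,stand2w(p0,[[.09,0,h],[.042,0,h]])): print(h,u)
z=proj(d,stand2w(p0,[[.066,0,.08]]))[0].astype(int)
print(g[z[1]-60:z[1]+60,z[0]].tolist(), z)
w=cv2.resize(m[z[1]-110:z[1]+60,z[0]-110:z[0]+110],None,fx=3,fy=3); cv2.imwrite("pics/w4z.png",cv2.convertScaleAbs(w,alpha=1.4,beta=20))
E
```

```text
t 23.9 q [-0.3694  0.2316 -0.3174  2.0505  0.8135  0.4123  0.4916] w 0.05999200231332814 0.0
plate-frame tcp [0.0647 0.0011 0.1674] F [-0.0789 -0.0616 -0.3454] M [-0.0432  0.636   0.0235] rot [-0.0002  0.0009 -0.0006]
[349.1091 118.2298] [350.1597 115.4825]
[206.572  118.2731] [207.1029 117.0368]
[277.734   39.9723] [278.0508  36.3051]
0.08 [277.5717 244.2812]
0.08 [277.4769 184.6492]
0.088 [277.5253 248.8884]
0.088 [277.424  187.6159]
[220, 223, 224, 221, 219, 211, 182, 144, 115, 93, 88, 90, 91, 89, 91, 88, 89, 88, 84, 78, 74, 68, 59, 59, 53, 48, 51, 50, 46, 51, 51, 52, 53, 58, 58, 56, 59, 56, 56, 55, 54, 55, 57, 54, 59, 57, 53, 54, 55, 53, 54, 56, 54, 54, 55, 52, 54, 52, 55, 52, 54, 48, 52, 53, 53, 52, 54, 51, 51, 49, 50, 51, 52, 49, 47, 49, 49, 46, 47, 51, 47, 47, 48, 48, 50, 77, 100, 100, 95, 83, 96, 127, 143, 144, 143, 145, 144, 144, 138, 133, 115, 96, 79, 72, 68, 64, 62, 65, 69, 67, 70, 68, 69, 69, 67, 70, 67, 68, 71, 76] [277 215]
```

View pics/w4z.png

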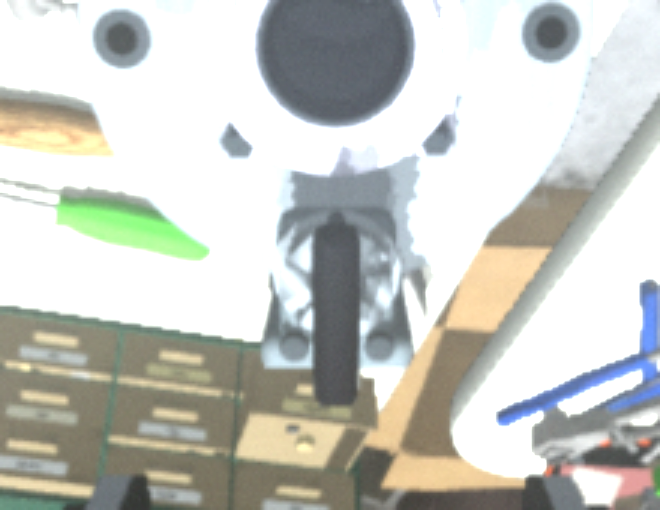

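```bash
python3 - <<'E'
import cv2,numpy as np
for f,b,H in(("pics/w0.png",[279,213],[(349.8,116.8),(208,117),(278.8,39)]),("pics/w4.png",[277,215],[(349.1,118.2),(206.6,118.3),(277.7,40)])):
    g=cv2.imread(f,0).astype(float); c=g[:,b[0]-3:b[0]+3].mean(1); r=np.arange(232,252)
    print(f,"col",c[232:252].round(), "edge",r[np.argmax(np.diff(c[232:253]))])
    for h in H:
        i=np.int32(np.round(h)); w=g[i[1]-9:i[1]+10,i[0]-9:i[0]+10]; yy,xx=np.mgrid[-9:10,-9:10]; k=np.clip(np.median(w)*.6-w,0,None)
        print(np.array(h),i+[(k*xx).sum()/k.sum(),(k*yy).sum()/k.sum()])
E
```

```text
pics/w0.png col [ 48.  48.  46.  47.  46.  50.  72.  94. 100. 101.  94.  81.  97. 131.
 142. 143. 139. 134. 128. 121.] edge 244
[349.8 116.8] [350.19847328 115.80152672]
[208 117] [208.05263158 115.98947368]
[278.8  39. ] [279.875   35.5625]
pics/w4.png col [ 47.  47.  48.  46.  46.  46.  46.  49.  71.  93.  98.  94.  82.  95.
 126. 143. 145. 143. 143. 141.] edge 245
[349.1 118.2] [350.17848259 115.51057214]
[206.6 118.3] [207.00757576 116.92121212]
[277.7  40. ] [278.3030303   36.81818182]
```

The bar's end sits at the same offset from the home prediction as at the start (-4.3 px against -4.0 px; the pin resting on the plate would shift it by +4.6). The holes are within 0.5° of the station, so I'm handing in.

```bash
python3 -c "
from workcell import bot
print(bot.job_done())"
```

```text
the job is handed in; nothing more can be done
None
```

I turned the plate a quarter turn so the port faces the front and let the T-handle's pin back home at the new station. By the last camera view, the pin is home to about 0.5 mm and the plate is within 0.5° of the station. The job is handed in at about 24 s on the robot's clock; the hand-in call returned no verdict.

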